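# Slide a cluster plate out over the riser edge for its spacers

### The job

Slide the loose frosted plate that lies flat on the black desk riser to the riser's front edge, the long edge nearest the robot, until 25 mm of it hangs out over that edge, square to it, so that its two front screw holes are free for spacers from below. Only push it with the fingertips: keep it flat on the riser, never lift or tip it, and leave everything else where it stands.

Things in the scene. Friction and masses are not known exactly. Their poses are not given: they have to be found in the camera images.
- plate: the loose part: a flat, stiff, frosted acrylic plate, 100 mm (its x) by 130 mm (its y) by 5 mm thick, about 75 g, with a 5 mm through hole in each corner, hole centres 10 mm in from the rims. Origin at the centre of its underside, z up. It lies on the riser, its -x long rim (the front rim) towards the riser's front edge but turned up to 0.45 rad from parallel. It slides and turns when pushed at a rim.
- plate_front_left (a point): the plate's front left corner: underside, at the plate's (-50, +65, 0) mm
- plate_front_right (a point): the plate's front right corner: underside, at the plate's (-50, -65, 0) mm
- riser: fixed black desk riser: a flat board 260 mm (its x) by 800 mm (its y), 18 mm thick, on low feet, top surface 80 mm above the desk. Origin on the desk below its centre, z up; its -x long edge is the front edge, nearest the robot. Turned up to 0.2 rad.
- riser_edge (a point): middle of the riser's front edge, on its top surface: the riser's (-130, 0, 80) mm. Its axes are the riser's: x points from the front edge to the back, y along the edge. The free strip of riser top around the plate reaches 145 mm to either side of this point.
- cluster: leave alone: stack of four board computers between five frosted plates on brass spacers, 130 x 100 mm and 144 mm tall, at one end of the riser (either end). Origin at the centre of its underside. Loose.
- switch: leave alone: white network switch, 100 x 160 x 28 mm, at the riser's other end. Origin at the centre of its underside. Loose.
- sbc: leave alone: bare green board computer, 56 x 85 mm, 19 mm tall, lying on the riser to the right of the plate's way. Origin at the centre of its underside. Loose.
- tub: leave alone: small open grey tub of brass spacers, 56 x 56 x 30 mm, further right on the riser. Origin at the centre of its underside. Loose.
- driver: leave alone: small screwdriver with a plain aluminium handle, 150 mm long, 13 mm thick, lying along the riser's front edge on the left. Origin under its middle. Loose.
- pot: leave alone: small white plastic pot with a screw cap, 35 mm across, 53 mm tall, upright on the riser just left of the plate's way. Origin at the centre of its underside. Loose.
- charger: leave alone: white plug-in charger cube, 42 mm wide and 28 mm tall, its two 19 mm pins level towards the back, on the riser just right of the plate's way, near the back. Origin at the centre of its underside. Loose.
- mug: leave alone: blue coffee mug, 82 mm across, 92 mm tall, on the desk to the left, before the riser. Origin at the centre of its underside. Loose.
Things that resemble listed ones, but are neither listed nor needed, are in the scene too. Leave any blue, brown or orange look-alike of the plate alone.

How it is judged:
By the outcome, as a careful person would: the job done as asked, in the order asked, and still so for the second after the job is handed in, with the robot touching nothing.
It also fails if it takes over 40 s, if anything falls off the work surface, if the arm or the gripper's body presses on something with over 40 N, if the wrist force passes 120 N, or if a joint passes its speed limit or range.

### The arm

A 7-joint arm with a two-finger parallel gripper is mounted at the origin on the work surface. World frame = base frame: x ahead of the robot, y to its left, z up, the work surface at z = 0. Lengths are in m, angles in degrees, forces in N, time in s.
With the tool pointing down it reaches from about 0.425 to 0.875 m from the base axis. Payload 4.7 kg.
Tool frame: the origin (TCP) lies at the very end of the fingers, on their centre line; the grasp point (between the pads) lies 19 mm behind it; z points along the fingers, y is the direction in which the jaws open and shut (so a half turn about z gives the same grasp; the last joint's range is limited). The gripper opens to 87 mm and grips with 3 to 60 N. Pads are 19 mm wide; open, the fingers measure 117 mm over their backs; the gripper's body (75 mm by 190 mm) begins 51 mm behind the grasp point.
Start: joints at [-67.661, 18.392, -4.016, 83.108, 1.295, 78.541, -3.26], TCP at [0.239, 0.605, 0.191] pointing down, gripper open.
Joint ranges: [-163.93, 163.93], [-17.29, 119.83], [-79.2, 71.16], [3.27, 140.29], [-89.18, 269.18], [5.43, 117.66], [-154.24, 154.24]. Speed limits (degrees/s): [147.25, 147.25, 180, 180, 180, 180, 180].

### API

Orientations are given as [roll, pitch, yaw] about the fixed x, y, z axes, in that order (R = Rz(yaw) Ry(pitch) Rx(roll)).
In Python, from cell import monitor, imaging, ticket, spot_in, pinpoint gives the robot as it stands.
- The arm moves only by the tool servo_tool, never from a script. Its argument "targets" is a list of rows, each a list of 5 numbers: the opening in per cent of the stroke, from 0 (shut) to 100 (fully open), then the shift along the tool's x, y, z in m, then the turn about the tool's z in rad. In form: [[grip, dx, dy, dz, turn], ...]. A call has 1 to 5 rows; each row is the pose to reach, as a shift and turn from the pose commanded when the call began, along the tool's axes at that moment; what a row does not reach only later rows make up. A row lasts 1/8 s, in which the tool goes at most 62.5 mm and 10.7 degrees, less where a joint would pass 70% of its speed; a pose out of reach is approached as far as the arm can. A call with a gripper value outside its range is refused whole. The fingers move at their own pace and stop on an object; "grip_force" is the grip in N (left out, the last holds). Time passes only in rows, so rows that repeat a pose let the fingers close. It gives the time, the measured TCP pose, the force and the opening at its end, in the units of the state.
- monitor.get_obs(): the state, without advancing time (a new reading comes with each control period).
- imaging.read_camera(name): name is "scene" or "top" or "wrist"; returns a dict with "frame" (384x512x3 uint8, blue, green, red), "depth" (384x512 float32, m along the optical axis (not along the pixel's ray), 0 where there is no reading), "K" (3x3 intrinsics, pixels), "world_from_camera" (4x4, takes a point from camera to world coordinates). Camera axes: x right, y down, z forward; pixel columns grow to the right and rows downward; lengths in m; the calibration is good to about 2 mm. A picture is of the moment at which its call begins.
- ticket.sign_off(): hands the job in, once; it reports no verdict.
Trained networks look in the newest picture that a camera, given by its name, has taken for a name from the list of things; names that differ only in an ending like _2 or _b are one class to them, and where a whole thing is asked for, a point or a joint stands for the part that bears it (a point fixed in the world has none). Each returns a list of dicts, best first, with "confidence" (0 to 1); they miss things now and then, are a little off and sometimes report something else, mostly with a low value. They report only what shows in the picture. A call takes as long as a camera call. They do not tell look-alikes from the thing itself.
- spot_in(camera, label): "at" ([column, row] in pixels, amid what is visible of it).
- pinpoint(camera, label): "at" ([column, row] in pixels: a listed point, or the origin of a listed thing).
The state is a dict: "time_s": time; "qpos": joint angles; "joint_velocities": joint speeds; "effort": joint torques, N m; "tool_pos": TCP position; "tool_rot": TCP orientation; "force": force on the tool from outside, world axes, zero at the start; "wrist_torque": the same for the moment, N m; "grip_width": finger opening in m.
Only numpy, scipy, OpenCV 4.12 (cv2) and the standard library are available. Lean on these libraries where they do the work, as an engineer would, in place of code of your own. Each camera call takes 0.05 s, during which the arm holds its last target.

## Working session

There is one attempt and no reset: what is moved stays moved. The work goes in short steps, Python scripts to look and compute and a tool call to move; the robot and the scene stay as the last step left them, time stands still between calls to the robot, and variables do not carry over. Pictures are saved under pics/ and viewed, and the job is handed in when it is done.

Besides the shell and the picture viewer there is one more tool, called after "Request:" by a JSON object that holds its "api" and its "payload", one argument or row to a line. servo_tool: Moves the arm, as the interface text tells. Its arguments: {"type":"object","properties":{"targets":{"type":"array","items":{"type":"array","items":{"type":"number"}}},"grip_force":{"type":"number"}},"required":["targets"]}

```bash
mkdir -p pics; ls; cat > h.py <<'E'
import numpy as np, cv2
from cell import monitor, imaging, ticket, spot_in, pinpoint
def proj(c,P):
    T=np.linalg.inv(c["world_from_camera"]);p=T[:3,:3]@np.asarray(P,float)+T[:3,3];q=c["K"]@p;return q[:2]/q[2]
def onplane(c,uv,z):
    W=np.asarray(c["world_from_camera"]);d=W[:3,:3]@(np.linalg.inv(c["K"])@np.array([uv[0],uv[1],1.]));o=W[:3,3]
    return o+d*(z-o[2])/d[2]
E
python3 - <<'E'
from h import *
o=monitor.get_obs();print(o["time_s"],o["tool_pos"],o["tool_rot"],o["force"],o["grip_width"])
for n in ["scene","top"]:
    c=imaging.read_camera(n);cv2.imwrite(f"pics/{n}0.png",c["frame"])
    print(n,np.round(c["world_from_camera"],3).tolist(),c["K"][0])
    for l in ["plate","plate_front_left","plate_front_right","riser_edge","pot","charger","sbc","driver","riser"]:
        for r in pinpoint(n,l)[:3]:
            z=0.08 
            print(l,np.round(r["at"],1),round(r["confidence"],2),np.round(onplane(c,r["at"],z),3))
print(monitor.get_obs()["time_s"])
E
```

```text
pics
0.0 [0.23836298 0.60404139 0.18975976] [-1.79888955e+02  5.47070093e-03  1.58470874e+02] [-0.34717963  0.19795863  0.01738788] 0.08683902190003019
scene [[-0.847, 0.408, -0.34, 0.803], [0.531, 0.65, -0.544, 0.548], [-0.001, -0.641, -0.767, 0.893], [0.0, 0.0, 0.0, 1.0]] [435.34757087   0.         254.16198558]
plate [268.8 171.2] 0.98 [ 0.375 -0.066  0.08 ]
plate [248.8 236.4] 0.78 [0.522 0.076 0.08 ]
plate [210.5 126.1] 0.74 [ 0.419 -0.294  0.08 ]
plate_front_left [190.  112.5] 0.89 [ 0.441 -0.377  0.08 ]
plate_front_left [286.  140.1] 0.85 [ 0.273 -0.136  0.08 ]
plate_front_left [283.5 246.4] 0.79 [0.471 0.139 0.08 ]
plate_front_right [248.1 212.7] 0.93 [0.489 0.019 0.08 ]
plate_front_right [297.4 108.4] 0.92 [ 0.169 -0.228  0.08 ]
plate_front_right [279.1 154.7] 0.84 [ 0.32 -0.1   0.08]
riser_edge [269.9 201.4] 0.7 [0.427 0.018 0.08 ]
pot [297.4 269.8] 0.7 [0.479 0.203 0.08 ]
charger [153.6 205.8] 0.95 [ 0.667 -0.118  0.08 ]
sbc [200.  161.5] 0.85 [ 0.507 -0.189  0.08 ]
driver [352.  294.9] 0.88 [0.419 0.309 0.08 ]
riser [226.6 251.1] 0.67 [0.583 0.083 0.08 ]
top [[-0.028, -0.
[... 310 characters left out ...]
2] 0.95 [0.474 0.132 0.08 ]
plate_front_left [327.3 270.4] 0.88 [ 0.227 -0.188  0.08 ]
plate_front_left [264.7 239. ] 0.86 [ 0.31  -0.033  0.08 ]
plate_front_right [241.8 173.2] 0.96 [0.476 0.019 0.08 ]
plate_front_right [361.  306.5] 0.89 [ 0.135 -0.269  0.08 ]
plate_front_right [313.9 251.8] 0.57 [ 0.274 -0.156  0.08 ]
riser_edge [244.2 190. ] 0.6 [0.434 0.014 0.08 ]
pot [170.2 180.8] 0.55 [0.462 0.199 0.08 ]
charger [297.7  97.2] 0.54 [ 0.664 -0.127  0.08 ]
charger [170.7 178.7] 0.34 [0.467 0.197 0.08 ]
sbc [324.5 154.6] 0.67 [ 0.517 -0.19   0.08 ]
driver [126.3 199.5] 0.54 [0.418 0.309 0.08 ]
riser [232.3 145.1] 0.62 [0.547 0.041 0.08 ]
riser [324.7 156.2] 0.44 [ 0.513 -0.191  0.08 ]
1.0
```

```bash
python3 - <<'E'
import cv2
for n in ["top","scene"]:
    a=cv2.imread(f"pics/{n}0.png");cv2.imwrite(f"pics/{n}0b.png",cv2.resize(a,(800,600),interpolation=cv2.INTER_CUBIC))
a=cv2.imread("pics/top0.png")[85:225,140:340];cv2.imwrite("pics/top0c.png",cv2.resize(a,(800,560),interpolation=cv2.INTER_CUBIC))
E
```

```text
(no output)
```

View pics/top0b.png

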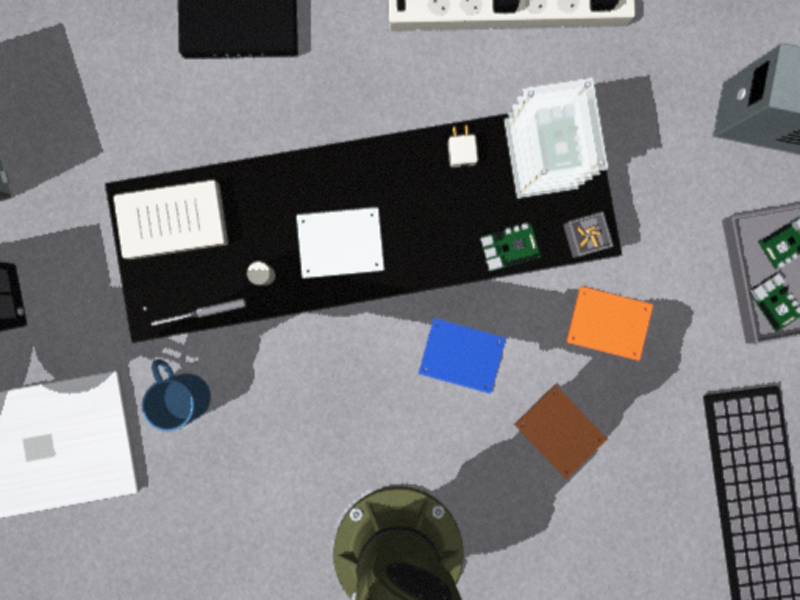

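View pics/scene0b.png

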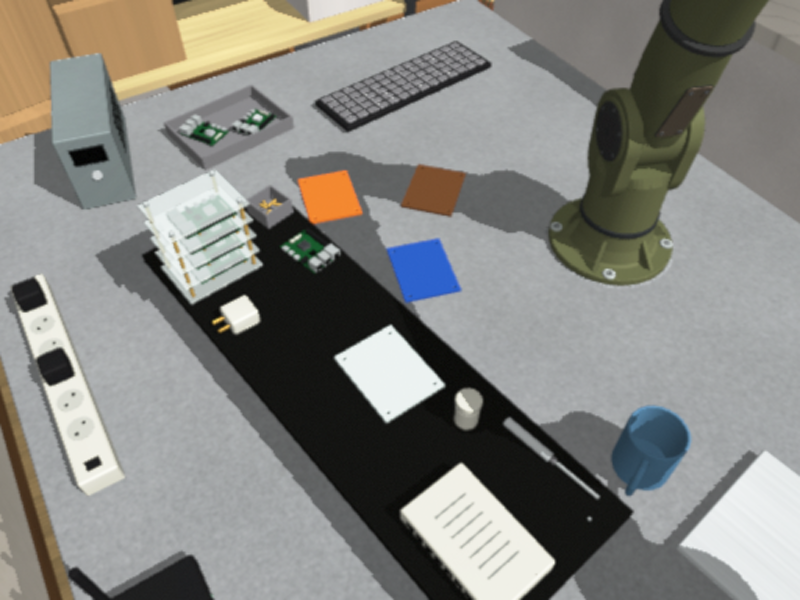

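View pics/top0c.png

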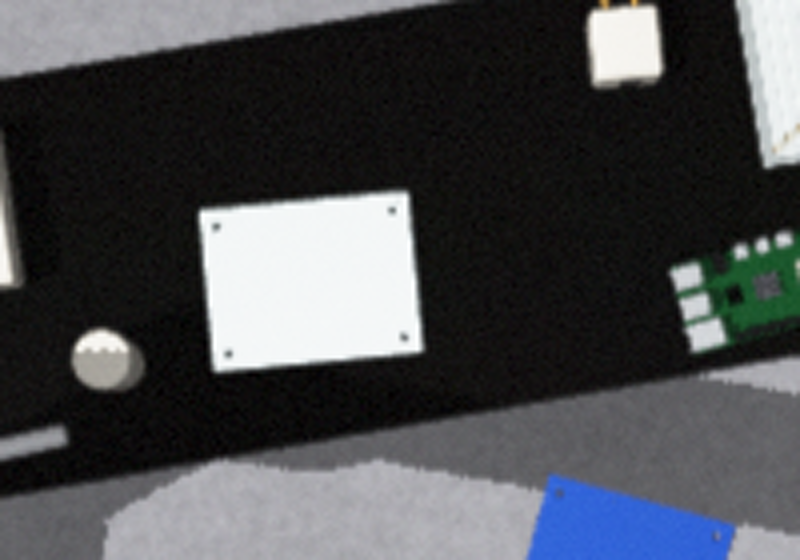

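The wanted plate is the white one on the riser, at about (340,243) in the enlarged top view, or (217,155) in the raw image. The look-alikes are blue (462,355), orange (610,322) and brown (561,431), all on the desk. The cluster's frosted plates are at (555,140). The close crop shows white, four corner holes and lying flat on the riser, so this is the plate.

```bash
cat >> h.py <<'E'
def undist(c,pts,z): return np.array([onplane(c,p,z)[:2] for p in pts])
def subpix_edge(g,a,b,n=60,w=5,lo=0.12,hi=0.88):
    # sample perpendicular profiles on line a->b, half-level crossing; returns line pts
    a=np.array(a,float);b=np.array(b,float);t=(b-a)/np.linalg.norm(b-a);nr=np.array([-t[1],t[0]]);out=[]
    s=np.arange(-w,w+.01,.25)
    for k in np.linspace(lo,hi,n):
        p=a+(b-a)*k;q=(p+s[:,None]*nr).astype(np.float32)
        v=cv2.remap(g,q[:,0].reshape(1,-1),q[:,1].reshape(1,-1),cv2.INTER_LINEAR).ravel()
        d=np.gradient(cv2.GaussianBlur(v.reshape(1,-1),(9,1),0).ravel());i=np.argmax(abs(d))
        L,H=v[max(0,i-12):max(1,i-6)].mean(),v[i+6:i+12].mean() if i+6<len(v) else v[-1]
        if abs(H-L)<25: continue
        ww=np.clip(abs(d)-.15*abs(d).max(),0,None);ww[abs(np.arange(len(d))-i)>6]=0
        out.append(p+nr*(ww*s).sum()/ww.sum())
    return np.array(out)
def fitl(P):
    for _ in range(3):
        vx,vy,x0,y0=cv2.fitLine(P.astype(np.float32),cv2.DIST_HUBER,0,.01,.01).ravel()
        r=(P[:,0]-x0)*-vy+(P[:,1]-y0)*vx;P=P[abs(r)<max(2.5*r.std(),1e-4)]
    return np.array([x0,y0]),np.array([vx,vy]),r.std(),len(P)
def isect(l1,l2):
    A=np.array([l1[1],-l2[1]]).T;s=np.linalg.solve(A,l2[0]-l1[0]);return l1[0]+l1[1]*s[0]
def plate_meas(c,seed_w,thr=190,minA=2000):
    """rect of the white plate near seed (world xy); z top .085"""
    g=cv2.cvtColor(c["frame"],cv2.COLOR_BGR2GRAY)
    m=(g>thr).astype(np.uint8)
    s=proj(c,[seed_w[0],seed_w[1],.085])
    cs,_=cv2.findContours(m,cv2.RETR_EXTERNAL,cv2.CHAIN_APPROX_NONE)
    cs=[k for k in cs if cv2.contourArea(k)>minA and cv2.pointPolygonTest(k,(float(s[0]),float(s[1])),False)>=0]
    k=cs[0];box=cv2.boxPoints(cv2.minAreaRect(k))
    gf=g.astype(np.float32)
    Ls=[fitl(undist(c,subpix_edge(gf,box[i],box[(i+1)%4]),.085)) for i in range(4)]
    C=np.array([isect(Ls[i],Ls[(i+1)%4]) for i in range(4)])
    return C,Ls
E
cat > m.py <<'E'
from h import *
import sys
c=imaging.read_camera("top")
C,Ls=plate_meas(c,(.52,.083))
print("corners",C.round(4).tolist(),"ctr",C.mean(0).round(4),"sides",[round(float(np.linalg.norm(C[i]-C[i-1])),4) for i in range(4)],[round(float(l[2]),5) for l in Ls])
g=cv2.cvtColor(c["frame"],cv2.COLOR_BGR2GRAY).astype(np.float32)
# front edge in raw px: from left(84,217) to right(397,163); use free pieces
E=fitl(undist(c,subpix_edge(g,(88,217),(394,163),n=200,w=6),.08))
print("edge",E)
B=fitl(undist(c,subpix_edge(g,(70,117),(322,74),n=150,w=6),.08));print("back",B)
t=E[1] if E[1][1]>0 else -E[1]; n=np.array([t[1],-t[0]])
if n[0]<0:n=-n
print("yaw riser",np.degrees(np.arctan2(n[1],n[0])),"width",(B[0]-E[0])@n)
print("corner rel edge: dist(back+), along", [( (p-E[0])@n*1000,(p-np.array(E[0]))@t*1000) for p in C.round(4)])
E
python3 m.py
```

```text
Traceback (most recent call last):
  File "m.py", line 4, in <module>
    C,Ls=plate_meas(c,(.52,.083))
         ~~~~~~~~~~^^^^^^^^^^^^^^
  File "h.py", line 36, in plate_meas
    k=cs[0];box=cv2.boxPoints(cv2.minAreaRect(k))
      ~~^^^
IndexError: list index out of range
```

```bash
sed -i 's/minA=2000/minA=1000/' h.py; python3 m.py
```

```text
corners [[0.5787000060081482, 0.01720000058412552], [0.47690001130104065, 0.010099999606609344], [0.46779999136924744, 0.14139999449253082], [0.569599986076355, 0.14820000529289246]] ctr [0.5233 0.0792] sides [0.1313, 0.102, 0.1316, 0.102] [0.00017, 0.00016, 0.00016, 0.00014]
edge (array([0.41447338, 0.13477063], dtype=float32), array([ 0.14885081, -0.98885965], dtype=float32), np.float64(0.00034846866644580495), 181)
back (array([0.6703802 , 0.17830375], dtype=float32), array([ 0.1485621, -0.9889031], dtype=float32), np.float64(0.00022320549609503262), 148)
yaw riser 8.560334 width 0.25953585
corner rel edge: dist(back+), along [(np.float32(144.89659), np.float32(-140.70612)), (np.float32(43.173847), np.float32(-132.574)), (np.float32(53.719315), np.float32(-1.3821995)), (np.float32(155.39742), np.float32(-9.810954))]
```

The plate is turned about 4.6° from the edge, with its front rim about 49 mm behind it. I'll push its back rim with both open fingertips, keeping the jaw axis parallel to the edge.

Request:
{"api": "servo_tool", "payload": {
  "targets": [
    [100,-0.047,-0.031,0,-0.105],
    [100,-0.094,-0.062,0,-0.21],
    [100,-0.141,-0.093,0,-0.315],
    [100,-0.188,-0.124,0,-0.42],
    [100,-0.235,-0.155,0,-0.525]
  ]
}}

```text
time_s: 1.72
tool_pos: [0.4013, 0.3726, 0.1912]
tool_rot: [180.0, 0.0, -171.3]
force: [0.7, 0.5, 0.3]
grip_width: 0.0868
```

```bash
cat > go.py <<'E'
from h import *
from scipy.spatial.transform import Rotation as R
import sys
o=monitor.get_obs();p=np.array(o["tool_pos"]);Rm=R.from_euler("xyz",o["tool_rot"],degrees=True).as_matrix()
E0=np.array([.41447,.13477]);th=np.radians(8.55);n=np.array([np.cos(th),np.sin(th)]);t=np.array([-n[1],n[0]])
print("t",o["time_s"],"tcp",p.round(4),"rot",np.round(o["tool_rot"],2),"dist",((p[:2]-E0)@n*1000).round(1),"along",((p[:2]-E0)@t*1000).round(1),"F",np.round(o["force"],2))
if len(sys.argv)>1:
    d,a,z=map(float,sys.argv[1:4]);T=np.r_[E0+n*d+t*a,z];print("shift",(Rm.T@(T-p)).round(4),"target",T.round(4),"turn",np.radians(-(188.55-o["tool_rot"][2]%360)).round(3))
E
python3 go.py .178 -.071 .19
```

```text
t 1.725 tcp [0.4013 0.3726 0.1912] rot [ 1.7997e+02  4.0000e-02 -1.7125e+02] dist 22.3 along 237.2 F [0.67 0.48 0.28]
shift [-0.1546 -0.3087  0.0011] target [0.601 0.091 0.19 ] turn 0.003
```

Request:
{"api": "servo_tool", "payload": {
  "targets": [
    [100,-0.026,-0.051,0,0],
    [100,-0.051,-0.102,0,0],
    [100,-0.077,-0.154,0,0],
    [100,-0.103,-0.206,0,0],
    [100,-0.129,-0.257,0,0]
  ]
}}

```text
time_s: 2.35
tool_pos: [0.5671, 0.1377, 0.1913]
tool_rot: [180.0, 0.1, -171.4]
force: [0.5, 0.5, 0.3]
grip_width: 0.087
```

Request:
{"api": "servo_tool", "payload": {
  "targets": [
    [100,-0.026,-0.052,0.01,0],
    [100,-0.026,-0.052,0.05,0],
    [100,-0.026,-0.052,0.08,0],
    [100,-0.026,-0.052,0.08,0]
  ]
}}

```text
time_s: 2.85
tool_pos: [0.5974, 0.0914, 0.1084]
tool_rot: [-180.0, -0.3, -171.5]
force: [-0.1, -0.4, 1.1]
grip_width: 0.0873
```

```bash
python3 go.py .178 -.071 .0828; python3 - <<'E'
from h import *
c=imaging.read_camera("wrist");cv2.imwrite("pics/w1.png",c["frame"])
c=imaging.read_camera("top");cv2.imwrite("pics/t1.png",cv2.resize(c["frame"][60:230,130:350],(800,618))[:600])
E
```

```text
t 2.85 tcp [0.5974 0.0914 0.1084] rot [-179.98   -0.3  -171.45] dist 174.5 along -70.1 F [-0.05 -0.43  1.12]
shift [-0.0037 -0.0009  0.0255] target [0.601  0.091  0.0828] turn -0.0
```

View pics/w1.png

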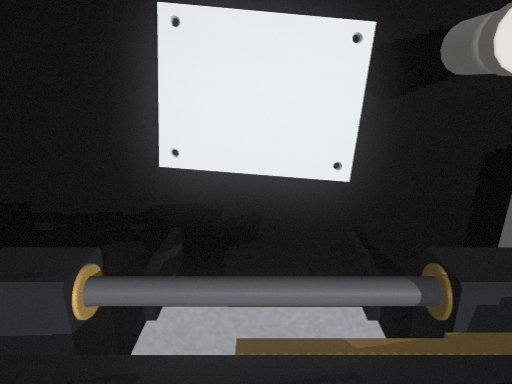

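View pics/t1.png

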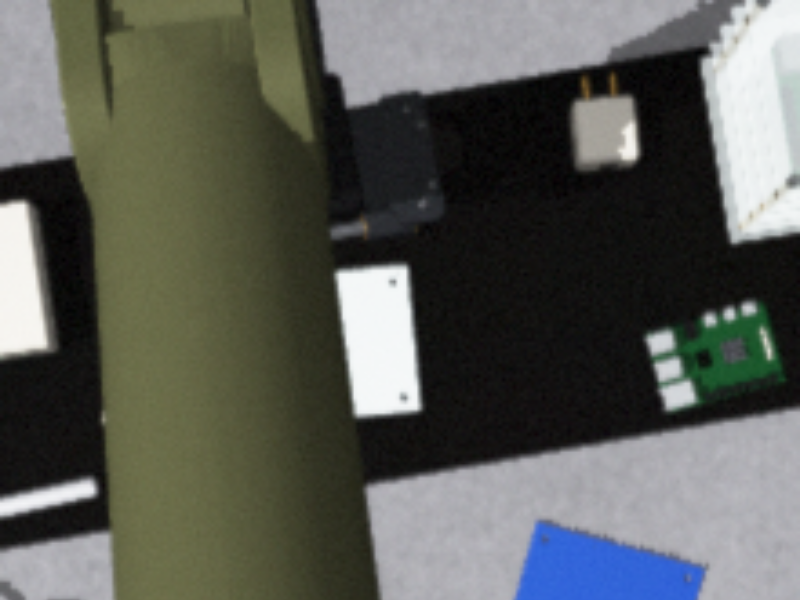

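The wrist view shows the plate ahead of the fingers, rims at about x 158–375. It is centred between the two fingertips, with the pot at right (480,45). The top view shows the arm over the plate and everything else undisturbed. Lowering now.

Request:
{"api": "servo_tool", "payload": {
  "targets": [
    [100,-0.004,0,0.012,0],
    [100,-0.004,0,0.02,0],
    [100,-0.004,0,0.025,0],
    [100,-0.004,0,0.025,0]
  ]
}}

```text
time_s: 3.45
tool_pos: [0.6031, 0.0923, 0.0854]
tool_rot: [-180.0, -0.1, -171.4]
force: [0.2, 0.0, -0.5]
grip_width: 0.0869
```

```bash
python3 go.py .100 -.071 .0828; python3 - <<'E'
from h import *
for i in range(3):
    c=imaging.read_camera("wrist");o=monitor.get_obs();print(np.round(o["tool_pos"],4),np.round(o["force"],2))
cv2.imwrite("pics/w2.png",c["frame"])
E
```

```text
t 3.45 tcp [0.6031 0.0923 0.0854] rot [-1.8000e+02 -5.0000e-02 -1.7145e+02] dist 180.2 along -70.1 F [ 0.18  0.03 -0.53]
shift [ 0.0802 -0.0009  0.0026] target [0.5239 0.0794 0.0828] turn 0.0
[0.6034 0.0923 0.0858] [-0.19  0.15 -0.03]
[0.6036 0.0923 0.086 ] [-0.06  0.19 -0.02]
[0.6037 0.0923 0.0862] [-0.5   0.36 -0.27]
```

View pics/w2.png

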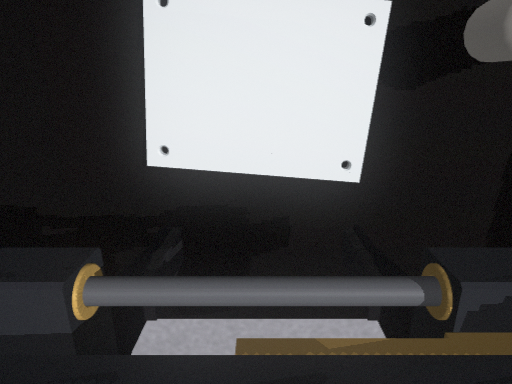

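Request:
{"api": "servo_tool", "payload": {
  "targets": [
    [100,0,0,0.002,0],
    [100,0,0,0.0038,0],
    [100,0.005,0,0.0038,0],
    [100,0.01,0,0.0038,0],
    [100,0.014,0,0.0038,0]
  ]
}}

```text
time_s: 4.22
tool_pos: [0.5892, 0.0901, 0.0821]
tool_rot: [180.0, 0.0, -171.5]
force: [-0.9, -0.9, -0.2]
grip_width: 0.0871
```

Request:
{"api": "servo_tool", "payload": {
  "targets": [
    [100,0.005,0,0,0],
    [100,0.01,0,0,0],
    [100,0.014,0,0,0],
    [100,0.018,0,0,0],
    [100,0.022,0,0,0]
  ]
}}

```text
time_s: 4.85
tool_pos: [0.5677, 0.0869, 0.0821]
tool_rot: [180.0, 0.0, -171.5]
force: [-0.7, 1.3, 0.4]
grip_width: 0.0868
```

```bash
python3 go.py .100 -.071 .0822; python3 - <<'E'
from h import *
c=imaging.read_camera("wrist")
cv2.imwrite("pics/w3.png",c["frame"])
E
```

```text
t 4.85 tcp [0.5677 0.0869 0.0821] rot [ 1.8000e+02  1.0000e-02 -1.7145e+02] dist 144.4 along -70.1 F [-0.74  1.29  0.39]
shift [ 0.0444 -0.0009 -0.0001] target [0.5239 0.0794 0.0822] turn -0.0
```

View pics/w3.png

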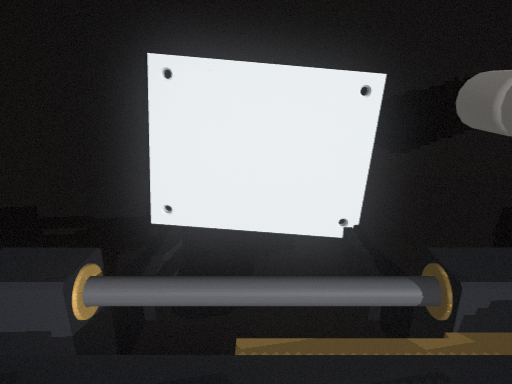

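```bash
cat > wm.py <<'E'
from h import *
import sys
exec(open("go.py").read().split("print(\"t\"")[0])
c=imaging.read_camera("wrist")
W=c["world_from_camera"];print("cam",np.round(W[:3,3],3))
g=cv2.cvtColor(c["frame"],cv2.COLOR_BGR2GRAY)
m=cv2.morphologyEx((g>150).astype(np.uint8),cv2.MORPH_OPEN,np.ones((3,3)))
cs,_=cv2.findContours(m,cv2.RETR_EXTERNAL,cv2.CHAIN_APPROX_NONE)
k=max([k for k in cs if k[:,0,1].mean()<270],key=cv2.contourArea)
w=undist(c,k[:,0,:].astype(float),.085)
ra=np.array([(w-E0)@n,(w-E0)@t]).T*1000
r=cv2.minAreaRect(ra.astype(np.float32));b=cv2.boxPoints(r)
print("dist/along box",b.round(1).tolist(),"ctr",np.round(r[0],1),np.round(r[1],1),np.round(r[2],2))
cv2.imwrite("pics/"+sys.argv[1],c["frame"])
E
python3 wm.py w3b.png; python3 - <<'E'
from h import *
c=imaging.read_camera("top");cv2.imwrite("pics/t3.png",cv2.resize(c["frame"][60:230,130:350],(800,618))[:600])
E
```

```text
cam [0.484 0.075 0.277]
dist/along box [[45.20000076293945, -131.5], [145.0, -139.8000030517578], [155.89999389648438, -9.600000381469727], [56.0, -1.2999999523162842]] ctr [100.5 -70.6] [130.6 100.2] 85.25
```

View pics/t3.png

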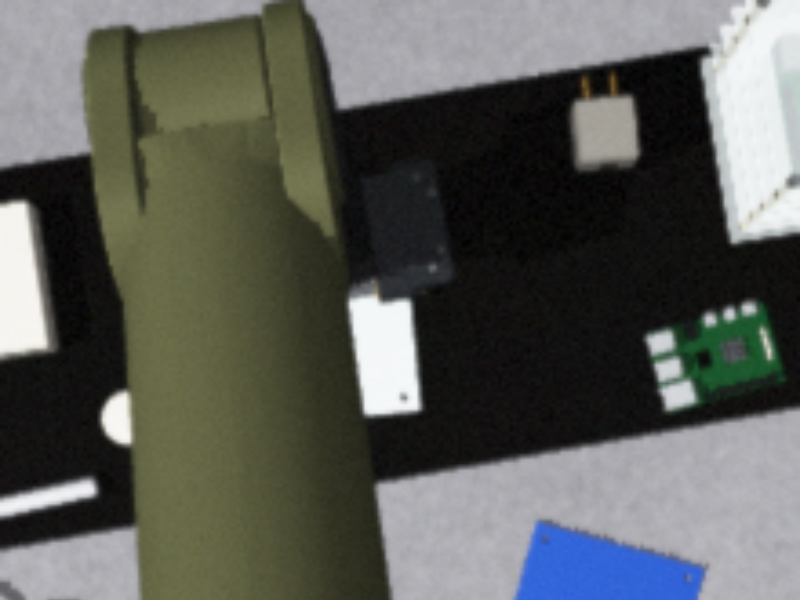

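```bash
python3 - <<'E'
from h import *
exec(open("go.py").read().split("print(\"t\"")[0])
c=imaging.read_camera("wrist");D=c["depth"];W=c["world_from_camera"];Ki=np.linalg.inv(c["K"])
print(p,o["force"])
def wp(u,v):
    q=Ki@np.array([u,v,1.])*D[v,u];w=W[:3,:3]@q+W[:3,3];return (((w[:2]-E0)@n*1000).round(1),((w[:2]-E0)@t*1000).round(1),(w[2]*1000).round(1))
for uv in [(260,130),(200,100),(340,100),(200,200),(300,215),(60,100),(100,200),(420,150),(250,20)]: print(uv,wp(*uv))
for v in range(222,262,3): print(v,[wp(u,v) for u in (345,352,358,366)])
for s in(-1,1):
  for a in (43.5,58.5):
    P=np.r_[p[:2]+t*s*a/1000-n*.0095,p[2]];print(s,a,proj(c,P).round(1))
V=cv2.resize(c["frame"][180:300,120:420],(800,320),interpolation=cv2.INTER_CUBIC).astype(float)
cv2.imwrite("pics/w3c.png",(255*np.clip(V/255,0,1)**.45).astype(np.uint8))
E
```

```text
[0.56777553 0.08696524 0.08212146] [0.98594511 0.50284615 0.67659423]
(260, 130) (np.float64(87.1), np.float64(-70.7), np.float64(84.0))
(200, 100) (np.float64(70.1), np.float64(-104.1), np.float64(86.0))
(340, 100) (np.float64(70.2), np.float64(-25.8), np.float64(85.3))
(200, 200) (np.float64(129.6), np.float64(-107.6), np.float64(85.6))
(300, 215) (np.float64(139.5), np.float64(-45.9), np.float64(85.8))
(60, 100) (np.float64(70.4), np.float64(-185.8), np.float64(80.0))
(100, 200) (np.float64(131.3), np.float64(-171.4), np.float64(81.0))
(420, 150) (np.float64(99.6), np.float64(25.5), np.float64(80.5))
(250, 20) (np.float64(29.1), np.float64(-75.9), np.float64(81.7))
222 [(np.float64(145.2), np.float64(-17.0), np.float64(83.7)), (np.float64(144.9), np.float64(-12.7), np.float64(84.5)), (np.float64(144.2), np.float64(-9.4), np.float64(86.0)), (np.float64(146.5), np.float64(-2.6), np.float64(80.8))]
225 [(np.float64(146.5), np.float64(-17.3), np.float64(85.5)), (np.float64(146.7), np.float64(-12.7), np.float64(85.1)), (np.float64(133.5), np.float64(-18.2), np.float64(114.1)), (np.floa
[... 2322 characters left out ...]
oat64(134.5)), (np.float64(136.2), np.float64(-25.5), np.float64(141.4)), (np.float64(134.5), np.float64(-22.9), np.float64(144.5))]
258 [(np.float64(147.4), np.float64(-26.6), np.float64(124.5)), (np.float64(141.1), np.float64(-26.3), np.float64(135.5)), (np.float64(137.3), np.float64(-25.6), np.float64(142.2)), (np.float64(134.8), np.float64(-23.5), np.float64(146.4))]
261 [(np.float64(150.1), np.float64(-26.0), np.float64(123.0)), (np.float64(142.0), np.float64(-26.5), np.float64(136.7)), (np.float64(138.5), np.float64(-25.6), np.float64(142.7)), (np.float64(134.8), np.float64(-24.2), np.float64(149.0))]
-1 43.5 [192.  206.1]
-1 58.5 [168.1 206.2]
1 43.5 [330.3 206. ]
1 58.5 [354.2 206. ]
```

View pics/w3c.png

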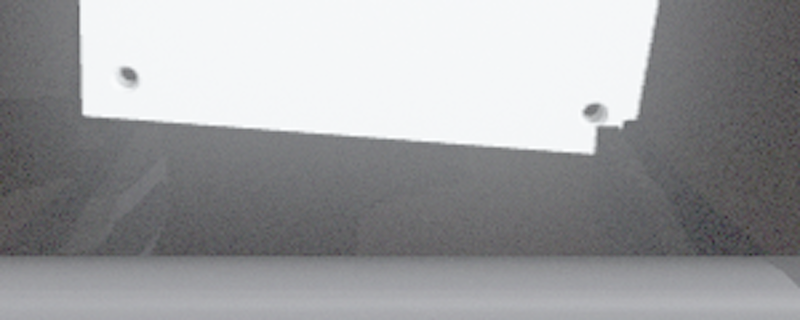

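This disagrees with the reported pose. The plate hasn't moved although the TCP is reported past its rim. Depth shows the finger's lower end at z ≈ 115 mm while the TCP is reported at 82 mm. The visible fingertips hang about 32 mm higher than reported, and no contact force was felt. I'll retreat behind the rim and lower while checking.

Request:
{"api": "servo_tool", "payload": {
  "targets": [
    [100,-0.012,0,0,0],
    [100,-0.024,0,0,0],
    [100,-0.038,0,0,0],
    [100,-0.038,0,0.006,0],
    [100,-0.038,0,0.012,0]
  ]
}}

```text
time_s: 5.68
tool_pos: [0.6051, 0.0924, 0.0692]
tool_rot: [-180.0, -0.1, -171.5]
force: [0.3, 0.3, -0.1]
grip_width: 0.0871
```

```bash
cat > fd.py <<'E'
from h import *
import sys
exec(open("go.py").read().split("print(\"t\"")[0])
c=imaging.read_camera("wrist");D=c["depth"];W=c["world_from_camera"]
v,u=np.mgrid[0:384,0:512];q=np.linalg.inv(c["K"])@np.stack([u.ravel(),v.ravel(),np.ones(u.size)])*D.ravel();w=(W[:3,:3]@q).T+W[:3,3]
d=((w[:,:2]-E0)@n*1000);a=((w[:,:2]-E0)@t*1000);z=w[:,2]*1000
pd=(p[:2]-E0)@n*1000;pa=(p[:2]-E0)@t*1000
print("tcp dist/along/z",pd.round(1),pa.round(1),(p[2]*1000).round(1),"F",np.round(o["force"],2),"t",o["time_s"])
for s in (-1,1):
    m=(abs((a-pa)*s-51)<12)&(abs(d-pd)<16)&(z<175)&(z>89)&(D.ravel()>0)
    print(s,m.sum(),"z lowest",np.percentile(z[m],[1,3,10,50]).round(1) if m.sum() else "", "d",np.percentile(d[m],[3,50]).round(1),"a",np.percentile(a[m],[3,97]).round(1))
cv2.imwrite("pics/"+sys.argv[1],c["frame"])
b=c["frame"][150:340].astype(float)/255
cv2.imwrite("pics/g"+sys.argv[1],cv2.resize((255*b**.4).astype(np.uint8),(800,297)))
E
python3 fd.py w4.png
```

```text
tcp dist/along/z 182.2 -70.2 69.2 F [ 0.28  0.26 -0.12] t 5.675
-1 3465 z lowest [102.5 104.8 111.9 144.7] d [170.4 175.9] a [-124.  -113.3]
1 3167 z lowest [102.3 104.4 111.1 141.7] d [170.5 174.5] a [-26.6 -15.5]
```

View pics/gw4.png

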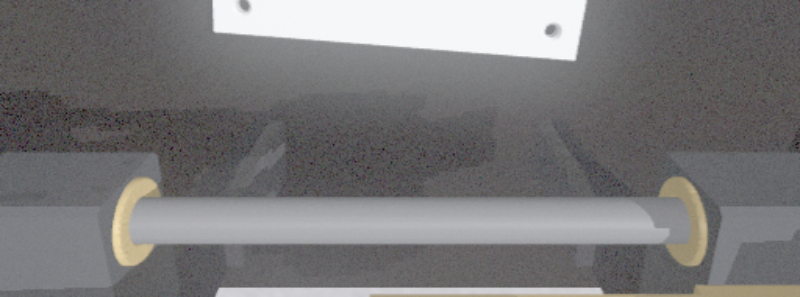

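Reported z is now 69 mm, which would be inside the riser, with no contact force. The finger ends measure 102 mm, so the 33 mm offset is confirmed.

Request:
{"api": "servo_tool", "payload": {
  "targets": [
    [100,0,0,0.006,0],
    [100,0,0,0.012,0],
    [100,0,0,0.015,0],
    [100,0,0,0.015,0]
  ]
}}

```text
time_s: 6.22
tool_pos: [0.6052, 0.0926, 0.0548]
tool_rot: [180.0, -0.0, -171.5]
force: [-0.2, 0.0, -0.2]
grip_width: 0.0872
```

```bash
python3 fd.py w5.png
```

```text
tcp dist/along/z 182.4 -70.1 54.8 F [-0.23  0.04 -0.25] t 6.225
-1 4271 z lowest [ 90.1  92.9 101.4 136.9] d [167.9 174.5] a [-123.5 -113.2]
1 3499 z lowest [ 90.2  92.4  99.4 131.6] d [168.  173.3] a [-26.5 -15.5]
```

Request:
{"api": "servo_tool", "payload": {
  "targets": [
    [100,0,0,0.002,0],
    [100,0,0,0.004,0],
    [100,0,0,0.005,0],
    [100,0,0,0.005,0]
  ]
}}

```text
time_s: 6.78
tool_pos: [0.6054, 0.0926, 0.05]
tool_rot: [180.0, -0.0, -171.5]
force: [-0.1, -0.2, -0.0]
grip_width: 0.0869
```

Request:
{"api": "servo_tool", "payload": {
  "targets": [
    [100,0,0,0.0007,0],
    [100,0,0,0.0007,0]
  ]
}}

```text
time_s: 7.02
tool_pos: [0.6054, 0.0926, 0.0493]
tool_rot: [180.0, -0.0, -171.4]
force: [0.0, 0.1, 0.5]
grip_width: 0.0873
```

```bash
sed -i 's/z>89/z>81.8/' fd.py; python3 fd.py w6.png
```

```text
tcp dist/along/z 182.6 -70.1 49.3 F [0.02 0.07 0.51] t 7.025
-1 4410 z lowest [ 82.6  85.5  94.5 131.6] d [167.7 174.3] a [-123.7 -113.2]
1 3559 z lowest [ 82.6  84.9  92.4 125.6] d [168.2 173.4] a [-26.5 -15.5]
```

View pics/gw6.png

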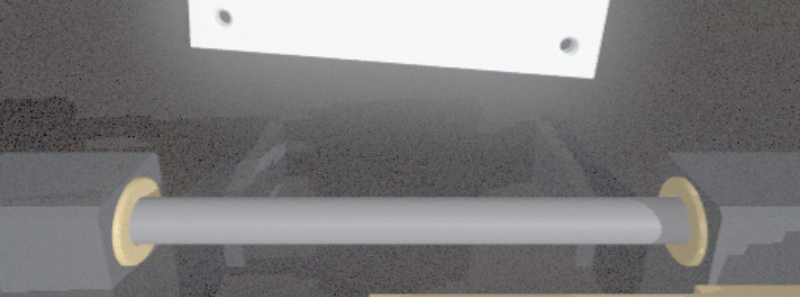

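The tips are now about 82.5 mm up, clear of the riser and below the plate's top. Now I'll advance slowly to contact.

Request:
{"api": "servo_tool", "payload": {
  "targets": [
    [100,0.005,0,0,0],
    [100,0.01,0,0,0],
    [100,0.015,0,0,0],
    [100,0.02,0,0,0],
    [100,0.025,0,0,0]
  ]
}}

```text
time_s: 7.7
tool_pos: [0.5805, 0.0889, 0.0495]
tool_rot: [180.0, 0.0, -171.5]
force: [-0.0, -0.1, -0.0]
grip_width: 0.0871
```

```bash
python3 go.py; python3 wm.py w7.png
```

```text
t 7.7 tcp [0.5805 0.0889 0.0495] rot [ 1.7999e+02  2.0000e-02 -1.7145e+02] dist 157.3 along -70.1 F [-0.   -0.12 -0.03]
cam [0.497 0.077 0.244]
dist/along box [[43.5, -138.0], [143.6999969482422, -139.89999389648438], [146.3000030517578, -9.399999618530273], [46.0, -7.400000095367432]] ctr [ 94.9 -73.7] [130.6 100.2] 88.9
```

View pics/w7.png

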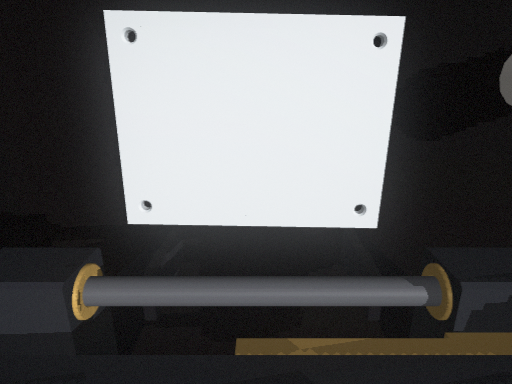

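The plate has moved and turned from 4.7° to about 1.1° off square, both fingertips flat against the back rim and the plate flat. I'll keep pushing.

Request:
{"api": "servo_tool", "payload": {
  "targets": [
    [100,0.006,0,0,0],
    [100,0.012,0,0,0],
    [100,0.018,0,0,0],
    [100,0.024,0,0,0],
    [100,0.03,0,0,0]
  ]
}}

```text
time_s: 8.38
tool_pos: [0.5507, 0.0844, 0.0494]
tool_rot: [180.0, 0.0, -171.5]
force: [0.6, 0.5, -0.3]
grip_width: 0.0869
```

```bash
python3 go.py; python3 wm.py w8.png
```

```text
t 8.375 tcp [0.5507 0.0844 0.0494] rot [ 1.7999e+02  1.0000e-02 -1.7145e+02] dist 127.3 along -70.1 F [ 0.61  0.51 -0.29]
cam [0.467 0.072 0.244]
dist/along box [[15.899999618530273, -139.6999969482422], [115.69999694824219, -139.8000030517578], [115.80000305175781, -9.199999809265137], [16.0, -9.100000381469727]] ctr [ 65.9 -74.4] [130.6  99.8] 89.96
```

View pics/w8.png

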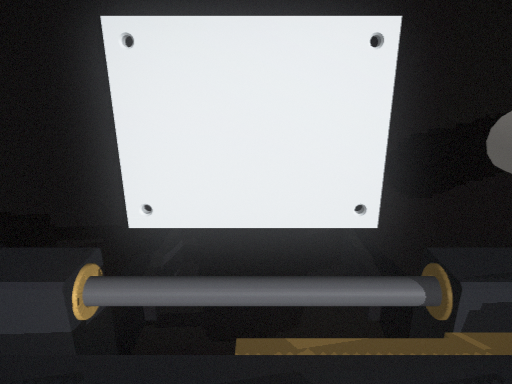

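Request:
{"api": "servo_tool", "payload": {
  "targets": [
    [100,0.007,0,0,0],
    [100,0.014,0,0,0],
    [100,0.021,0,0,0],
    [100,0.028,0,0,0],
    [100,0.033,0,0,0]
  ]
}}

```text
time_s: 9.05
tool_pos: [0.5179, 0.0794, 0.0494]
tool_rot: [180.0, -0.0, -171.4]
force: [-0.0, -0.1, -0.2]
grip_width: 0.0871
```

```bash
python3 go.py; python3 wm.py w9.png; python3 - <<'E'
from h import *
c=imaging.read_camera("top");cv2.imwrite("pics/t9.png",cv2.resize(c["frame"][60:230,130:350],(800,618))[:600])
E
```

```text
t 9.05 tcp [0.5179 0.0794 0.0494] rot [ 179.99   -0.   -171.45] dist 94.0 along -70.1 F [-0.05 -0.06 -0.18]
cam [0.434 0.067 0.244]
dist/along box [[-23.399999618530273, -152.5], [82.5, -152.60000610351562], [82.5999984741211, 21.0], [-23.299999237060547, 21.0]] ctr [ 29.6 -65.8] [173.6 105.9] 89.96
```

View pics/w9.png

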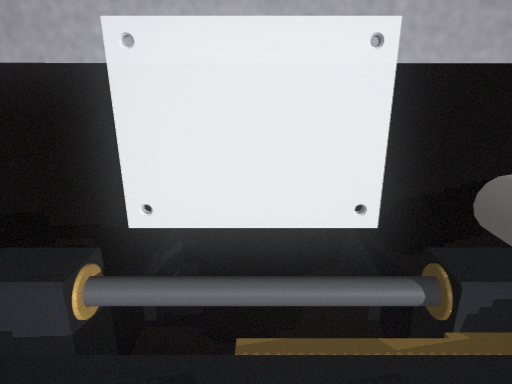

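View pics/t9.png

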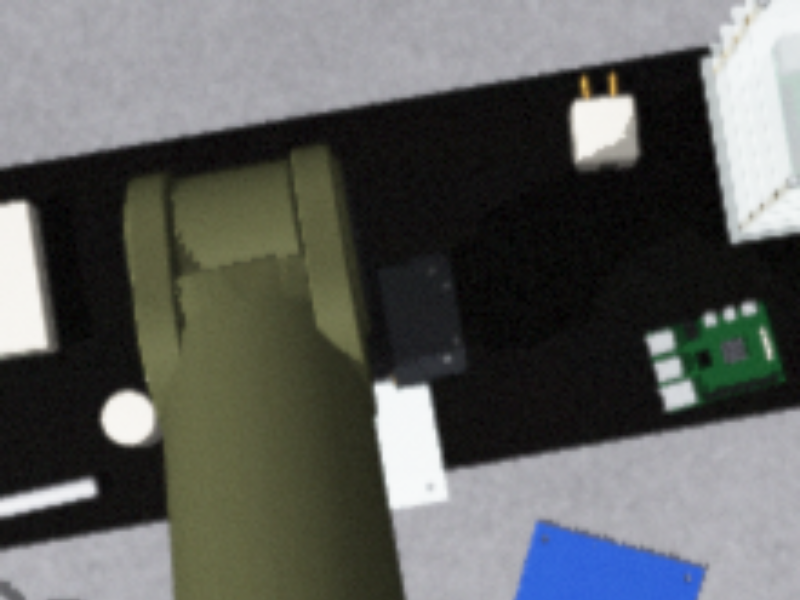

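The wrist view shows the plate square, its front rim at row 16 and the riser edge at row 63. Next is a direct sub-pixel measurement.

```bash
cat > fin.py <<'E'
from h import *
import sys
def run(name,save=None,segs=None):
    c=imaging.read_camera(name);g=cv2.cvtColor(c["frame"],cv2.COLOR_BGR2GRAY).astype(np.float32)
    s=segs
    f=lambda a,b,z,w=5:undist(c,subpix_edge(g,a,b,n=80,w=w,lo=.04,hi=.96),z)
    E=fitl(np.vstack([f(a,b,.08) for a,b in s["edge"]]));t=E[1]*np.sign(E[1][1]);n=np.array([-t[1],t[0]]);n*=np.sign(n[0])
    for k in ["front","rear"]:
        if k not in s: continue
        L=fitl(np.vstack([f(a,b,.085,4) for a,b in s[k]]));d=(L[0]-E[0])@n*1000;tl=L[1]*np.sign(L[1][1])
        print(name,k,"dist mm",round(float(d),2),"skew deg",round(float(np.degrees(np.arctan2(tl@n,tl@t))),2),"rms",L[2],E[2])
    print("riser yaw",np.degrees(np.arctan2(n[1],n[0])))
    if save: cv2.imwrite("pics/"+save,c["frame"])
E
python3 - <<'E'
from fin import *
run("wrist",None,dict(edge=[((5,63),(98,63)),((405,63),(505,63))],front=[((110,16.5),(395,16.5))],rear=[((135,228),(172,228)),((185,228),(330,228))]))
E
```

```text
wrist front dist mm -19.56 skew deg -0.04 rms 7.555526192465169e-06 1.3374738622280325e-05
wrist rear dist mm 80.79 skew deg -0.04 rms 5.598994324759796e-06 1.3374738622280325e-05
riser yaw 8.471529
```

Request:
{"api": "servo_tool", "payload": {
  "targets": [
    [100,0.002,0,0,0],
    [100,0.004,0,0,0],
    [100,0.005,0,0,0],
    [100,0.005,0,0,0]
  ]
}}

```text
time_s: 9.7
tool_pos: [0.5134, 0.0787, 0.0494]
tool_rot: [180.0, -0.0, -171.5]
force: [-0.1, -0.2, -0.5]
grip_width: 0.087
```

```bash
python3 go.py; python3 - <<'E'
from h import *
c=imaging.read_camera("wrist");g=cv2.cvtColor(c["frame"],6).astype(int);print(g[50:90:1,50].tolist(),g[5:30,250].tolist(),g[220:236,250].tolist())
E
```

```text
t 9.7 tcp [0.5134 0.0787 0.0494] rot [ 180.     -0.   -171.46] dist 89.5 along -70.1 F [-0.15 -0.25 -0.47]
[145, 144, 147, 146, 148, 146, 146, 147, 148, 151, 150, 147, 148, 148, 148, 149, 150, 153, 153, 153, 155, 154, 154, 62, 32, 32, 34, 40, 30, 34, 31, 30, 33, 33, 29, 30, 30, 26, 29, 31] [153, 155, 157, 156, 159, 160, 158, 159, 159, 160, 181, 231, 233, 233, 234, 233, 233, 234, 234, 234, 234, 235, 235, 234, 235] [234, 234, 233, 234, 233, 232, 233, 233, 72, 52, 51, 53, 53, 55, 46, 51]
```

```bash
python3 - <<'E'
from fin import *
run("wrist","w10.png",dict(edge=[((5,73),(98,73)),((405,73),(470,73))],front=[((110,16),(395,16))],rear=[((135,228),(172,228)),((185,228),(330,228))]))
E
```

```text
wrist front dist mm -23.43 skew deg -0.06 rms 7.4183922336124456e-06 1.7177641355737807e-05
wrist rear dist mm 76.93 skew deg -0.05 rms 4.827372929434017e-06 1.7177641355737807e-05
riser yaw 8.45763
```

Request:
{"api": "servo_tool", "payload": {
  "targets": [
    [100,0.001,0,0,0],
    [100,0.0013,0,0,0],
    [100,0.0013,0,0,0],
    [100,0.0013,0,0,0]
  ]
}}

```text
time_s: 10.3
tool_pos: [0.5121, 0.0786, 0.0493]
tool_rot: [180.0, -0.0, -171.5]
force: [-1.1, -0.3, 0.1]
grip_width: 0.0869
```

```bash
python3 go.py; python3 - <<'E'
from fin import *
run("wrist","w11.png",dict(edge=[((5,75),(98,75)),((405,75),(470,75))],front=[((110,16),(395,16))],rear=[((135,228),(172,228)),((185,228),(330,228))]))
E
```

```text
t 10.3 tcp [0.5121 0.0786 0.0493] rot [ 1.8000e+02 -1.0000e-02 -1.7145e+02] dist 88.2 along -70.1 F [-1.08 -0.26  0.11]
wrist front dist mm -24.67 skew deg -0.03 rms 7.6169485736078535e-06 7.528717397956009e-05
wrist rear dist mm 75.67 skew deg -0.02 rms 4.040265457610316e-06 7.528717397956009e-05
riser yaw 8.48859
```

View pics/w11.png

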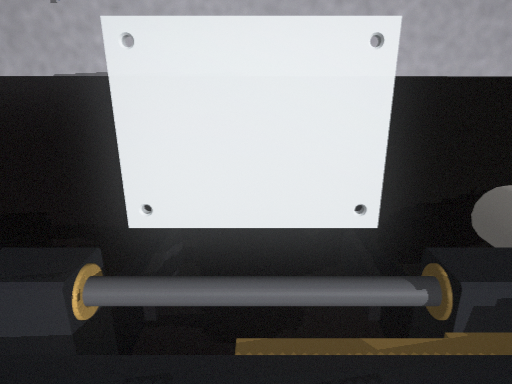

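The wrist view shows the plate square with about 24.5 mm overhang, and nothing else touched. I'll back off and cross-check from above.

Request:
{"api": "servo_tool", "payload": {
  "targets": [
    [100,-0.01,0,0,0],
    [100,-0.025,0,0,0],
    [100,-0.025,0,-0.04,0],
    [100,-0.025,0,-0.09,0],
    [100,-0.025,0,-0.14,0]
  ]
}}

```text
time_s: 10.98
tool_pos: [0.5378, 0.0824, 0.1909]
tool_rot: [-180.0, 0.0, -171.5]
force: [1.4, 0.2, 0.3]
grip_width: 0.0871
```

Request:
{"api": "servo_tool", "payload": {
  "targets": [
    [100,0.02,0.05,0,0],
    [100,0.04,0.1,0,0],
    [100,0.06,0.15,0,0],
    [100,0.08,0.2,0,0],
    [100,0.1,0.25,0,0]
  ]
}}

```text
time_s: 11.6
tool_pos: [0.4008, 0.3167, 0.1897]
tool_rot: [180.0, 0.1, -171.5]
force: [0.5, 0.3, -0.2]
grip_width: 0.0874
```

```bash
python3 - <<'E'
from h import *
o=monitor.get_obs();print(o["time_s"],o["tool_pos"])
c=imaging.read_camera("top");np.save("t12.npy",c["frame"]);cv2.imwrite("pics/t12.png",cv2.resize(c["frame"],(800,600),interpolation=cv2.INTER_CUBIC))
for r in spot_in("top","plate")[:4]: print(r)
E
```

```text
11.6 [0.40076341 0.31673923 0.18973238]
{'at': [221.4, 182.5], 'confidence': 0.9}
{'at': [299.4, 226.4], 'confidence': 0.88}
{'at': [388.7, 207.1], 'confidence': 0.7}
{'at': [357.1, 274.3], 'confidence': 0.65}
```

View pics/t12.png

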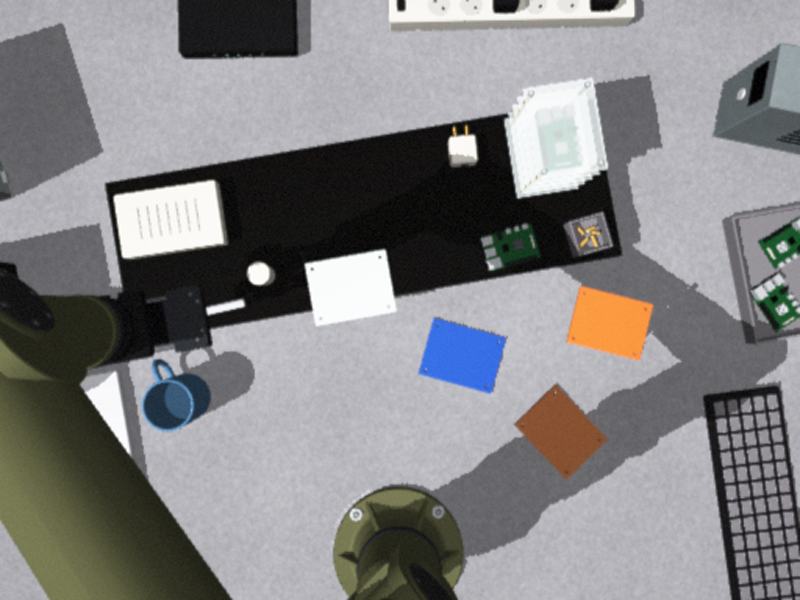

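```bash
cat > chk.py <<'E'
from h import *
c=imaging.read_camera("top");g=cv2.cvtColor(c["frame"],6).astype(np.float32)
C,Ls=plate_meas(c,(.452,.068),thr=205)
E=fitl(np.vstack([undist(c,subpix_edge(g,(258,186.5),(392,163.3),n=150,w=4),.08),undist(c,subpix_edge(g,(140,207),(194,197.7),n=60,w=4),.08)]))
t=E[1]*np.sign(E[1][1]);n=np.array([-t[1],t[0]]);n*=np.sign(n[0])
R=[((p-E[0])@n*1000,(p-E[0])@t*1000) for p in C]
print("edge rms",E[2:],"riser yaw",np.degrees(np.arctan2(n[1],n[0])))
print("ctr dist",np.mean([r[0] for r in R]),"overhang",50-np.mean([r[0] for r in R]),[tuple(map(lambda x:round(float(x),1),r)) for r in R])
for l in Ls: print(np.degrees(np.arctan2(l[1]@n,l[1]@t)))
E
python3 chk.py
python3 - <<'E'
# whether others moved: compare top images
import numpy as np,cv2
a=cv2.imread("pics/top0.png").astype(int);b=np.load("t12.npy").astype(int)
print()
E
```

```text
edge rms (np.float64(0.0002221718812929807), 203) riser yaw 8.537385
ctr dist 25.45926 overhang 24.54074 [(76.7, 71.5), (-25.7, 71.4), (-25.7, 203.1), (76.5, 203.2)]
179.89037
89.93023
179.99442
89.93518
```

Both cameras give about 24.5 mm overhang and under 0.1° skew. The arm is clear and every neighbour stands where it did.

```bash
python3 -c "
from cell import ticket,monitor
print(monitor.get_obs()['time_s']);print(ticket.sign_off())"
```

```text
11.75
the job is handed in; nothing more can be done
None
```

I pushed the frosted plate to the riser's front edge with both open fingertips on its back rim, and handed the job in at 11.75 s. The plate stayed flat and was never lifted.

**Last checks:**
- **Overhang:** about 24.5 mm in both the top and wrist cameras, so roughly 0.5 mm short of 25 mm. I left it because that is within the calibration error.
- **Squareness:** within about 0.1° of the edge.
- **Surroundings:** by eye, the top picture shows nothing else moved. The driver and the switch's lower left corner were partly hidden by the arm. The gripper was clear of everything.

**One disagreement:** the reported TCP was about 33 mm lower than the real fingertips, as measured by wrist depth. My first push therefore passed above the plate without touching it or anything else. I backed off, set the height from the depth picture and pushed again.

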